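# Unlock and lift a slide cassette out of the slide reader

### The arm

A 6-joint arm with a two-finger parallel gripper is mounted at the origin on the work surface. World frame = base frame: x ahead of the robot, y to its left, z up, the work surface at z = 0. Lengths are in m, angles in rad, forces in N, time in s.
With the tool pointing down it reaches from about 0.35 to 0.85 m from the base axis. Payload 8.1 kg.
Tool frame: the origin (TCP) lies on the centre line of the jaws, within the pads' length; the fingertips stand 14 mm ahead of it and the grasp point (between the pads) lies 5 mm behind it; z points along the fingers, y is the line along which they close (so a half turn about z gives the same grasp; the last joint's range is limited). The gripper opens to 85 mm and grips with 20 to 120 N. Pads are 22 mm wide; open, the fingers measure 114 mm over their backs; the gripper's body (76 mm by 85 mm) begins 54 mm behind the grasp point. The pads swing forward as they close: fully open they stand 13 mm farther back than shut.
Start: joints at [1.022, 0.13, 1.488, -0, 1.523, -0.085], TCP at [0.268, 0.537, 0.245] pointing down, gripper open.
Joint ranges: [-2.96, 2.96], [-0.89, 2.26], [0.02, 2.5], [-1.34, 4.48], [0, 2.73], [-2.66, 2.66]. Speed limits (rad/s): [2.39, 2.39, 2.79, 3.14, 3.14, 3.14].

### API

Orientations are given as a rotation vector (axis times angle).
In Python, from station import robot gives the robot as it stands.
- The arm moves only by the tool send_rows, never from a script. Its argument "steps" is a list of rows, each a list of 3 entries, a list of its own where there are three numbers: the shift along the tool's x, y, z in cm, then the turn about the tool's z in degrees, then the gripper command: -1 is shut, 1 is fully open, values between are in proportion. A call has exactly 8 rows; each row is the pose to reach, as a shift and turn from the pose commanded when the call began, along the tool's axes at that moment; what a row does not reach only later rows make up. A row lasts 1/8 s, in which the tool goes at most 62.5 mm and 10.7 degrees, less where a joint would pass 70% of its speed; a pose out of reach is approached as far as the arm can. A call with a gripper value outside its range is refused whole. The fingers move at their own pace and stop on an object; "grip_force" is the grip in N (left out, the last holds). Time passes only in rows, so rows that repeat a pose let the fingers close, or fill a call up. It gives the time, the measured TCP pose, the force, the opening and the grip force at its end, in the units of the state.
- robot.sense(): the state, without advancing time (a new reading comes with each control period).
- robot.capture(name): name is "scene" or "top" or "wrist"; returns the picture (480x640x3 uint8, red, green, blue); there is no depth.
- robot.camera_model(name): a dict with "intrinsics" (3x3 intrinsics, pixels), "R" (3x3) and "t" (3): a world point X has camera coordinates R X + t. Camera axes: x right, y down, z forward; pixel columns grow to the right and rows downward; lengths in m; the calibration is good to about 2 mm. A picture is of the moment at which its call begins: read the wrist's pose just before it. camera_model takes no time and is no camera call; for the wrist camera it gives the pose at the moment of the call.
- robot.job_done(): hands the job in; it is judged then, once.
The state is a dict: "clock": time; "joint_pos": joint angles; "joint_velocities": joint speeds; "joint_efforts": joint torques, N m; "eef_pos": TCP position; "tcp_rot": TCP orientation; "wrist_force": force on the tool from outside, world axes, zero at the start; "ft_torque": the same for the moment, N m; "width": finger opening in m; "grasp_force": force on a finger pad.
Only numpy, scipy, OpenCV 4.12 (cv2) and the standard library are available. Lean on these libraries where they do the work, as an engineer would, in place of code of your own. Each camera call takes 0.05 s, during which the arm holds its last target. There are 200 camera calls.

### The job

Pull the slide reader's carriage out by its orange knob until it stays at its stop, then pinch the two green side catches of the slide cassette fully in so that its hooks let go, and lift the cassette, kept level, up out of the carriage by at least 10 cm. Finish while holding it there, still and free in the air, with both catches pinched and the carriage left out; do not disturb the tube rack, the dropper bottle or the culture dish.

Things in the scene. Friction and masses are not known exactly. Their poses are not given: they have to be found in the camera images.
- reader: Slide reader fixed to the bench: black base, white rear block, clear hood. Origin on the bench below the hood; x points to the rear block, z up. The carriage comes out along -x. Hood: x -80 to +35 mm, y +-65 mm, roof 96 to 101 mm above the bench, front open; rear block: x +35 to +120 mm, 107 mm high.
- knob (a point): Orange knob on the carriage's front, an upright bar 14 mm wide (y) and 16 mm along x, top 78 mm above the bench. This point: on its axis, 60 mm above the bench, moving with the carriage. Below 40 mm a black arm, also 14 mm wide, joins it to the front plate, which begins 37 mm behind this point (+x) and is 50 mm high. Axes as the reader's.
- carriage (a joint): How far the carriage is out (m): 0 in, 0.110 at its stop. Over-centre spring: it pulls the carriage back in with up to about 5 N (friction included) over the first 70 mm; beyond about 75 mm it pushes outward with up to about 4 N to the stop and keeps it there when let go.
- cassette_center (a point): Centre of the slide cassette (about 0.2 kg), a white tray of upright glass slides, 86 mm long (x, as the reader's x), 32 mm wide (y), 60 mm high to the top of its green catches. This point is 30 mm above its underside. It stands in the carriage, underside 22 mm above the bench, with 2 mm play; carriage out, its centre is 140 mm from the reader's origin on the -x side, clear of the hood.
- catch_a (a joint): Green catch on the cassette's +y side, pushed in by (m): 0 out (hooked), 0.007 fully in, unhooked beyond 0.004; spring 2 N rising to 4.5 N. Its ribbed finger pad, at mid-length, is 30 mm long and 34 mm high, centred 13 mm above the cassette's centre. Outer faces of the two pads: 58 mm apart free, 44 mm pinched fully.
- catch_b (a joint): The same for the catch on the -y side. The catches' hooks sit under two dark lips of the carriage beside the cassette (lip tops 41 mm above the bench, 54 mm apart, reaching out to 76 mm), so unpinched the cassette cannot be lifted out.
- tube_rack: Bystander: white rack of test tubes with some red and purple caps, 70 x 150 mm, 100 mm high; loose; origin under its centre.
- dropper_bottle: Bystander: amber dropper bottle with white cap, 44 mm diameter, 85 mm high; loose; origin under its centre.
- petri_dish: Bystander: closed flat culture dish, 94 mm diameter, 16 mm high; loose; origin under its centre.
There are look-alikes about, which are no part of the job. What is shaped like the part that bears cassette_center but purple or yellow is not meant.

How it is judged:
By the outcome, as a careful person would: the job done as asked, in the order asked, and still so for the second after the job is handed in, while the arm keeps its last pose, push and grip.
It also fails if it takes over 48 s, if anything falls off the work surface, if the arm or the gripper's body presses on something with over 40 N, if the wrist force passes 120 N, or if a joint passes its speed limit or range.

## Working session

There is one attempt and no reset: what is moved stays moved. The work goes in short steps, Python scripts to look and compute and a tool call to move; the robot and the scene stay as the last step left them, time stands still between calls to the robot, and variables do not carry over. Pictures are saved under pics/ and viewed, at most 10 in all, crops included, and the job is handed in when it is done.

Besides the shell and the picture viewer there is one more tool, called after ">>>" in YAML: its name, and indented under it one key for each argument. send_rows: Moves the arm, as the interface text tells. Its arguments: {"type":"object","properties":{"steps":{"type":"array","items":{"type":"array"}},"grip_force":{"type":"number"}},"required":["steps"]}

```bash
mkdir -p pics; ls; python3 - <<'E'
from station import robot
import cv2,numpy as np
s=robot.sense(); print({k:np.round(v,3).tolist() for k,v in s.items()})
for n in("scene","top"):
    cv2.imwrite(f"pics/{n}0.png",robot.capture(n)[:,:,::-1]); m=robot.camera_model(n); print(n,{k:np.round(v,3).tolist() for k,v in m.items()})
E
```

```text
pics
{'clock': 0.0, 'joint_pos': [1.022, 0.131, 1.489, 0.0, 1.523, -0.085], 'joint_velocities': [0.0, -0.002, -0.0, 0.0, -0.001, 0.001], 'joint_efforts': [0.0, -56.942, -50.053, -0.0, 0.015, 0.0], 'eef_pos': [0.268, 0.536, 0.244], 'tcp_rot': [-0.722, -3.057, 0.003], 'wrist_force': [-0.005, -0.129, 0.509], 'ft_torque': [-0.025, 0.009, 0.033], 'grasp_force': 0.0, 'width': 0.086}
scene {'intrinsics': [[565.239, 0.0, 318.457], [0.0, 565.239, 238.209], [0.0, 0.0, 1.0]], 'R': [[0.445, 0.895, -0.005], [0.663, -0.334, -0.67], [-0.602, 0.295, -0.742]], 't': [-0.169, -0.342, 1.287]}
top {'intrinsics': [[549.01, 0.0, 323.372], [0.0, 549.01, 229.515], [0.0, 0.0, 1.0]], 'R': [[-0.024, -1.0, 0.019], [-0.999, 0.023, -0.044], [0.043, -0.02, -0.999]], 't': [-0.108, 0.562, 1.179]}
```

View pics/scene0.png

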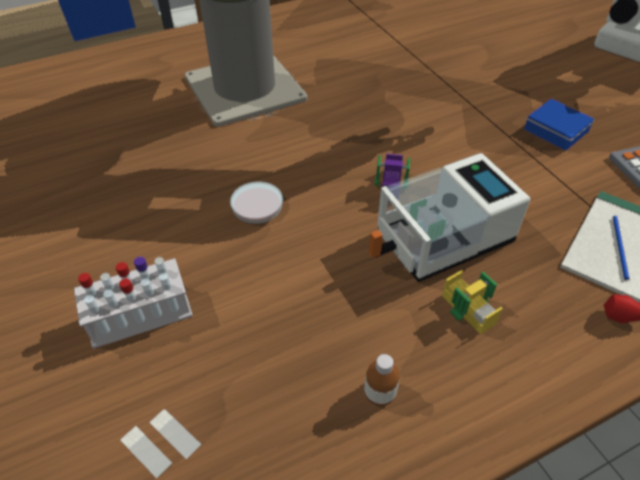

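View pics/top0.png

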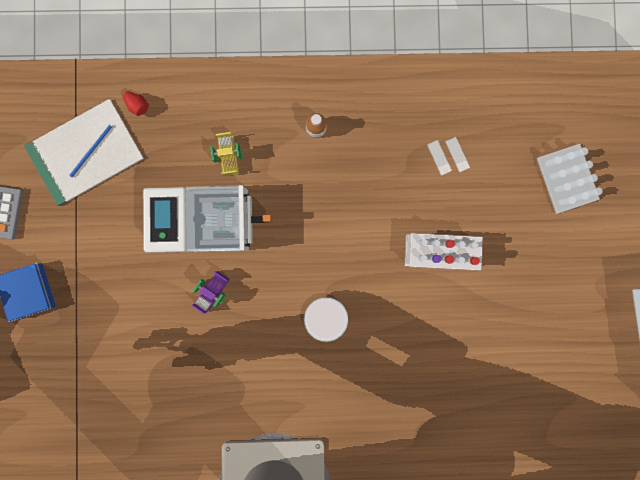

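The scene view shows the reader in the middle, with the orange knob at (376,243) and the yellow and purple look-alikes on either side of it. In the top view the knob is at (266,218), the rear block at (144–185,188–251), the rack at (444,251), the bottle at (316,125) and the dish at (326,319). The carriage comes out to the right in the image, along -y world.

```bash
cat > h.py <<'E'
import cv2,numpy as np
from station import robot
def ray(m,uv):
    K,R,t=(np.array(m[k]) for k in("intrinsics","R","t"))
    d=R.T@np.linalg.inv(K)@np.array([*uv,1.]); return -R.T@t,d/np.linalg.norm(d)
def onz(m,uv,z):
    c,d=ray(m,uv); return c+d*(z-c[2])/d[2]
def tri(rs):
    A=sum(np.eye(3)-np.outer(d,d) for c,d in rs); b=sum((np.eye(3)-np.outer(d,d))@c for c,d in rs)
    return np.linalg.solve(A,b)
def mask(im,lo,hi,roi=None):
    k=cv2.inRange(cv2.cvtColor(im,cv2.COLOR_BGR2HSV),lo,hi)
    if roi:
        z=np.zeros_like(k); a,b,c,d=roi; z[b:d,a:c]=k[b:d,a:c]; k=z
    return k
def blob(k):
    n,l,s,c=cv2.connectedComponentsWithStats(k); i=1+np.argmax(s[1:,4]); return c[i],s[i]
E
python3 - <<'E'
from h import *
ims={n:cv2.imread(f"pics/{n}0.png") for n in("scene","top")}; M={n:robot.camera_model(n) for n in ims}
roi={"scene":(360,220,400,265),"top":(255,205,280,230)}
rs=[]
for n in ims:
    c,s=blob(mask(ims[n],(3,140,90),(14,255,255),roi[n])); print(n,c,s); rs.append(ray(M[n],c))
p=tri(rs); print("knob",p, "top@.078",onz(M["top"],blob(mask(ims["top"],(3,140,90),(14,255,255),roi["top"]))[0],.078))
k=mask(ims["top"],(0,0,170),(180,50,255),(135,175,190,260)); k=cv2.morphologyEx(k,cv2.MORPH_CLOSE,np.ones((25,25)))
cs=max(cv2.findContours(k,0,2)[0],key=cv2.contourArea); b=cv2.boxPoints(cv2.minAreaRect(cs)); 
for q in b: print(q,onz(M["top"],q,.107).round(4))
from scipy.spatial.transform import Rotation as Ro
print(Ro.from_rotvec(robot.sense()["tcp_rot"]).as_matrix().round(3)); m=robot.camera_model("wrist"); print(m, ray(m,(320,240)))
E
```

```text
scene [372.9178744  240.32850242] [367 229  15  28 207]
top [267.14444444 217.97777778] [262 214  12   9  90]
knob [ 0.58374058 -0.00432127  0.06418543] top@.078 [ 0.58324072 -0.00465189  0.078     ]
[143. 187.] [0.6487 0.239  0.107 ]
[189. 187.] [0.6468 0.1476 0.107 ]
[189. 251.] [0.519  0.1493 0.107 ]
[143. 251.] [0.5211 0.2402 0.107 ]
[[-0.894  0.447 -0.001]
 [ 0.447  0.894 -0.001]
 [ 0.    -0.002 -1.   ]]
{'intrinsics': array([[428.96818369,   0.        , 322.39481527],
       [  0.        , 428.96818369, 239.33680622],
       [  0.        ,   0.        ,   1.        ]]), 'R': array([[ 0.44864567,  0.89370736, -0.00205569],
       [ 0.85766827, -0.42990496,  0.28211144],
       [ 0.25124132, -0.12833117, -0.95937944]]), 't': array([-0.598857  , -0.0357632 ,  0.37968056])} (array([0.20395611, 0.56855298, 0.37311587]), array([ 0.25005843, -0.1339829 , -0.95891572]))
```

>>> send_rows:
  steps:
    - [[-4.4,-2.85,0.5],7.9,1]
    - [[-8.8,-5.7,1.0],15.8,1]
    - [[-13.2,-8.55,1.5],23.7,1]
    - [[-17.6,-11.4,2.0],31.6,1]
    - [[-22.0,-14.25,2.5],39.5,1]
    - [[-26.4,-17.1,3.0],47.4,1]
    - [[-30.8,-19.95,3.5],55.3,1]
    - [[-35.2,-22.8,4.0],63.2,1]
  grip_force: 40

```text
clock: 1.1
eef_pos: [0.4816, 0.1736, 0.2048]
tcp_rot: [-2.222, -2.221, 0.0]
wrist_force: [0.8, 0.3, 0.1]
width: 0.0851
grasp_force: 0.0
```

>>> send_rows:
  steps:
    - [[-3.6,2.0,0.5],0,1]
    - [[-7.2,4.1,1.2],0,1]
    - [[-10.8,6.1,2.0],0,1]
    - [[-14.4,8.2,2.8],0,1]
    - [[-17.9,10.2,3.5],0,1]
    - [[-17.9,10.2,3.5],0,1]
    - [[-17.9,10.2,3.5],0,1]
    - [[-17.9,10.2,3.5],0,1]

```text
clock: 2.1
eef_pos: [0.5836, -0.0023, 0.1705]
tcp_rot: [-2.216, -2.227, -0.0]
wrist_force: [-0.5, -0.3, -0.2]
width: 0.0855
grasp_force: 0.0
```

```bash
python3 - <<'E'
from h import *
s=robot.sense(); m=robot.camera_model("wrist"); im=robot.capture("wrist")[:,:,::-1].copy(); cv2.imwrite("pics/w1.png",im)
t=robot.capture("top")[:,:,::-1].copy(); mt=robot.camera_model("top")
print(s["eef_pos"],s["tcp_rot"],s["joint_pos"])
k=mask(im,(3,140,90),(14,255,255)); c,st=blob(k); print(c,st, "at .06",onz(m,c,.06),"at .078",onz(m,c,.078))
E
```

```text
[ 0.58360574 -0.00232988  0.17046703] [-2.21572767e+00 -2.22699036e+00 -2.89296072e-04] [-9.19614880e-02  1.32658578e-01  1.62378571e+00  2.13473868e-04
  1.38511308e+00 -9.70710636e-02]
[344.72524907 235.47993168] [  208    80   311   367 17565] at .06 [0.59624294 0.00140981 0.06      ] at .078 [0.59524306 0.00652153 0.078     ]
```

View pics/w1.png

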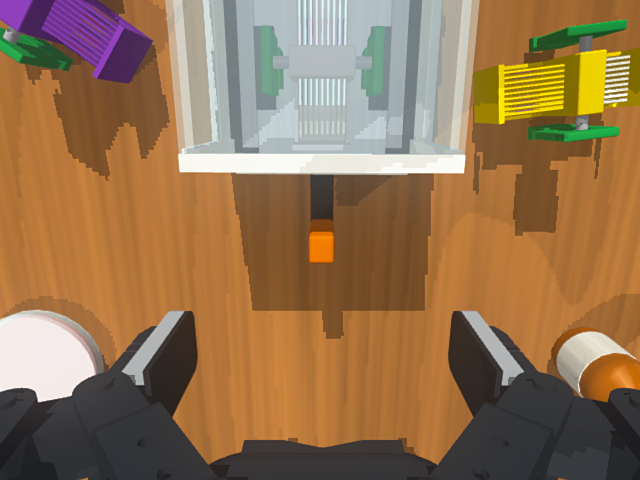

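The wrist view shows the knob's top face at (321,247). The hood's front bar runs level at row 165, so the reader is aligned with the tool. There are three cassette-like things: white at (322,60) under the hood, purple at (90,40) and yellow at (560,80). The white one in the reader's carriage fits the description.

```bash
python3 - <<'E'
from h import *
m=robot.camera_model("wrist"); im=cv2.imread("pics/w1.png")
hsv=cv2.cvtColor(im,cv2.COLOR_BGR2HSV)
k=mask(im,(3,200,235),(16,255,255),(295,225,350,275)); c,st=blob(k); print("top face",c,st,onz(m,c,.078))
x0,y0,w,h=st[:4]
tm=robot.camera_model("top"); t0=cv2.imread("pics/top0.png"); ct,_=blob(mask(t0,(3,140,90),(14,255,255),(255,205,280,230)))
print("tri wrist-top",tri([ray(m,c),ray(tm,ct)]))
for uv in((180,172),(465,172)): print(onz(m,uv,.1))
for uv in((267,60),(375,60)): print("catch",onz(m,uv,.08))
cv2.imwrite("pics/c1.png",cv2.resize(im[0:270,170:490],(640,540)))
E
```

```text
top face [320.36328872 248.24282983] [310 236  23  25 523] [ 0.58238703 -0.00081647  0.078     ]
tri wrist-top [ 0.58309861 -0.00379202  0.06905443]
[0.51737236 0.04294368 0.1       ]
[0.64936231 0.04343306 0.1       ]
catch [0.55682998 0.09343989 0.08      ]
catch [0.60810062 0.09364014 0.08      ]
```

View pics/c1.png

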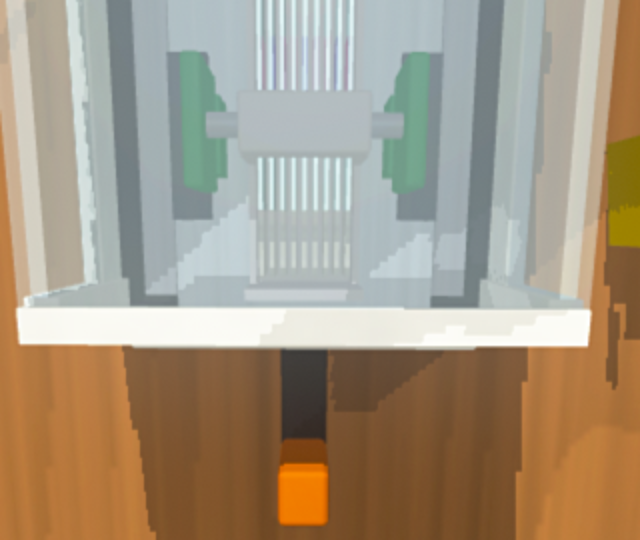

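The crop confirms the white cassette: green catches at (205,120) and (405,120), sitting in the carriage behind the knob at (303,493). Next I descend on the knob and close.

>>> send_rows:
  steps:
    - [[0,-0.1,3.5],0,1]
    - [[0,-0.1,7.0],0,1]
    - [[0,-0.1,9.5],0,1]
    - [[0,-0.1,10.8],0,1]
    - [[0,-0.1,10.8],0,-1]
    - [[0,-0.1,10.8],0,-1]
    - [[0,-0.1,10.8],0,-1]
    - [[0,-0.1,10.8],0,-1]
  grip_force: 50

```text
clock: 3.2
eef_pos: [0.5831, -0.0035, 0.0632]
tcp_rot: [2.217, 2.225, 0.0]
wrist_force: [-13.2, -3.1, 26.7]
width: 0.0133
grasp_force: 52.7
```

```bash
python3 - <<'E'
from h import *
s=robot.sense(); print(s["wrist_force"],s["ft_torque"],s["eef_pos"],s["width"])
cv2.imwrite("pics/s2.png",robot.capture("scene")[110:330,280:580,::-1].repeat(2,0).repeat(2,1))
cv2.imwrite("pics/w2.png",robot.capture("wrist")[:,:,::-1])
E
```

```text
[-13.20318595  -3.11559848  26.71105768] [-0.16373691  1.74166136 -0.03587802] [ 0.5830936  -0.00347857  0.06321748] 0.01327295044255426
```

View pics/s2.png

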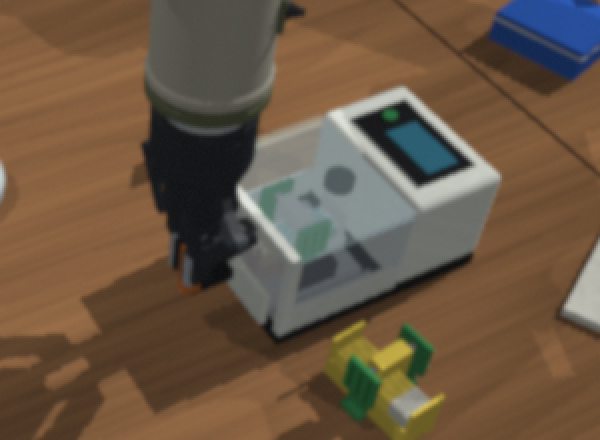

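The knob is held between the pads, at about (188,285) in the crop. Both the hood and the reader are clear of the gripper. I pull along -y now.

>>> send_rows:
  steps:
    - [[-1.0,-0.1,-0.1],0,-1]
    - [[-2.5,-0.1,-0.1],0,-1]
    - [[-4.0,-0.1,-0.1],0,-1]
    - [[-5.5,-0.1,-0.1],0,-1]
    - [[-7.0,-0.1,-0.1],0,-1]
    - [[-8.5,-0.1,-0.1],0,-1]
    - [[-10.0,-0.1,-0.1],0,-1]
    - [[-10.8,-0.1,-0.1],0,-1]

```text
clock: 4.3
eef_pos: [0.5831, -0.1134, 0.0635]
tcp_rot: [2.216, 2.223, 0.0]
wrist_force: [5.0, -3.0, -4.9]
width: 0.0131
grasp_force: 49.9
```

>>> send_rows:
  steps:
    - [[-0.1,0,0],0,-1]
    - [[-0.2,0,0],0,-1]
    - [[-0.2,0,0],0,-1]
    - [[-0.2,0,0],0,-1]
    - [[-0.2,0,0],0,0.0]
    - [[-0.2,0,0],0,1]
    - [[-0.2,0,0],0,1]
    - [[-0.2,0,0],0,1]

```text
clock: 5.3
eef_pos: [0.5823, -0.1135, 0.0634]
tcp_rot: [2.217, 2.226, -0.0]
wrist_force: [-0.7, -0.2, 0.4]
width: 0.0834
grasp_force: 0.0
```

>>> send_rows:
  steps:
    - [[0,0,-3],0,1]
    - [[0,0,-7],0,1]
    - [[1.5,0,-11],0,1]
    - [[5,0,-12],0,1]
    - [[8,0,-12],0,1]
    - [[9.6,0,-12],0,1]
    - [[9.6,0,-12],0,1]
    - [[9.6,0,-12],0,1]

```text
clock: 6.3
eef_pos: [0.5818, -0.0182, 0.1829]
tcp_rot: [-2.217, -2.225, 0.001]
wrist_force: [0.5, -0.6, 0.5]
width: 0.0854
grasp_force: 0.0
```

```bash
python3 - <<'E'
from h import *
s=robot.sense(); m=robot.camera_model("wrist"); im=robot.capture("wrist")[:,:,::-1].copy(); cv2.imwrite("pics/w3.png",im)
t=robot.capture("top")[:,:,::-1].copy(); cv2.imwrite("pics/top3.png",t)
cv2.imwrite("pics/scene3.png",robot.capture("scene")[:,:,::-1])
print(s["eef_pos"],s["tcp_rot"])
k=mask(im,(50,100,40),(85,255,255))
n,l,st,c=cv2.connectedComponentsWithStats(k)
for i in range(1,n):
    if st[i,4]>150: print(st[i],c[i].round(1))
k=mask(im,(3,200,235),(16,255,255)); print("orange",blob(k))
E
```

```text
[ 0.58184804 -0.01817086  0.18294158] [-2.21728872e+00 -2.22547541e+00  1.18644526e-03]
[   0    0   82   46 1491] [40.2 23.5]
[ 527    0   90   27 1127] [561.6  11. ]
[526  96  87  18 943] [566.3 104.1]
[273 206  17  62 604] [279.1 234.6]
[359 206  19  63 818] [368.7 234.5]
orange (array([323.06287425, 385.5748503 ]), array([314, 374,  20,  21, 334], dtype=int32))
```

View pics/w3.png

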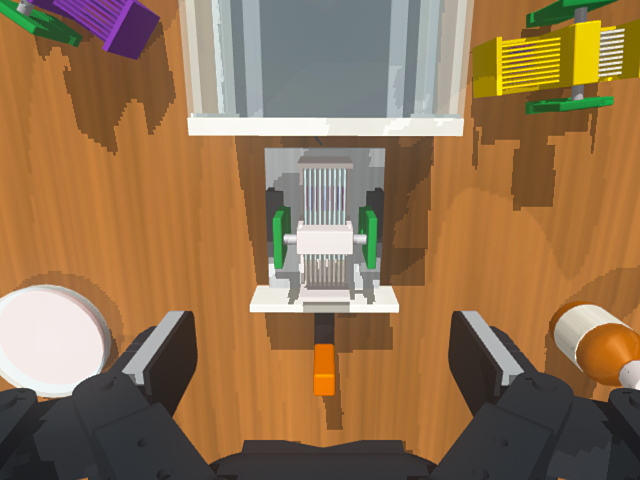

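The carriage is out and stays there. The catches' top edges are at about (279,235) and (369,235), and the knob is at (323,385).

```bash
python3 - <<'E'
from h import *
m=robot.camera_model("wrist")
for uv in((273,206),(378,206),(275,266),(376,266)): print("catch corner",onz(m,uv,.082).round(4))
print("span/height est:", 428.97*.058/(378-273))
k=onz(m,(323.1,385),.078); print("knob",k, "top ->cass y",k[1]+.096)
t=cv2.imread("pics/top3.png"); s=cv2.imread("pics/scene3.png"); mt,ms=robot.camera_model("top"),robot.camera_model("scene")
def show(im,roi):
    n,l,st,c=cv2.connectedComponentsWithStats(mask(im,(45,70,40),(90,255,255),roi))
    for i in range(1,n):
        if st[i,4]>8: print(st[i],c[i].round(1))
print("proj",[ (lambda q:(mm["intrinsics"]@(q/q[2]))[:2].round(0))(mm["R"]@np.array([.583,-.0175,.07])+mm["t"]) for mm in(mt,ms)])
show(t,(235,180,310,260)); show(s,(300,200,420,320))
E
```

```text
catch corner [0.5546 0.0047 0.082 ]
catch corner [0.6119 0.0048 0.082 ]
catch corner [ 0.5547 -0.0301  0.082 ]
catch corner [ 0.6121 -0.03    0.082 ]
span/height est: 0.23695485714285716
knob [ 0.58217072 -0.11129023  0.078     ] top ->cass y -0.015290232104484186
proj [array([274., 218.]), array([366., 240.])]
[351 221  17  25 179] [356.8 231.7]
[367 243  19  24 313] [375.6 254.1]
```

```bash
python3 - <<'E'
from h import *
m=robot.camera_model("wrist"); ms=robot.camera_model("scene")
a=tri([ray(m,(279.1,240)),ray(ms,(356.8,231.7))]); b=tri([ray(m,(368.7,240)),ray(ms,(375.6,254.1))])
print(a,b,(a+b)/2, robot.sense()["eef_pos"])
E
```

```text
[ 0.55599186 -0.01937584  0.06489223] [ 0.61027675 -0.01797223  0.06657324] [ 0.5831343  -0.01867403  0.06573273] [ 0.58192771 -0.018312    0.18308229]
```

>>> send_rows:
  steps:
    - [[0.1,0.13,3],0,1]
    - [[0.1,0.13,6.5],0,1]
    - [[0.1,0.13,9.5],0,1]
    - [[0.1,0.13,11.5],0,1]
    - [[0.1,0.13,12.5],0,1]
    - [[0.1,0.13,12.5],0,1]
    - [[0.1,0.13,12.5],0,1]
    - [[0.1,0.13,12.5],0,1]
  grip_force: 35

```text
clock: 7.45
eef_pos: [0.5842, -0.0164, 0.0596]
tcp_rot: [2.216, 2.225, 0.002]
wrist_force: [0.4, 0.3, 0.1]
width: 0.0853
grasp_force: 0.0
```

>>> send_rows:
  steps:
    - [[0,0,0],0,0.4]
    - [[0,0,0],0,0.2]
    - [[0,0,0],0,0]
    - [[0,0,0],0,-0.3]
    - [[0,0,0],0,-1]
    - [[0,0,0],0,-1]
    - [[0,0,0],0,-1]
    - [[0,0,0],0,-1]

```text
clock: 8.45
eef_pos: [0.5835, -0.0164, 0.0599]
tcp_rot: [2.217, 2.226, 0.0]
wrist_force: [-6.8, 0.4, 14.1]
width: 0.0415
grasp_force: 34.3
```

```bash
python3 - <<'E'
from h import *
s=robot.sense(); print({k:np.round(v,3).tolist() for k,v in s.items()})
cv2.imwrite("pics/w4.png",robot.capture("wrist")[:,:,::-1])
E
```

```text
{'clock': 8.45, 'joint_pos': [-0.116, 0.251, 1.705, -0.0, 1.185, -0.12], 'joint_velocities': [0.001, -0.001, 0.002, 0.0, 0.0, -0.001], 'joint_efforts': [-0.103, -51.574, -42.297, 0.116, -2.609, -0.042], 'eef_pos': [0.583, -0.016, 0.06], 'tcp_rot': [2.217, 2.226, 0.0], 'wrist_force': [-6.813, 0.441, 14.117], 'ft_torque': [0.08, 1.242, -0.099], 'grasp_force': 34.276, 'width': 0.042}
```

View pics/w4.png

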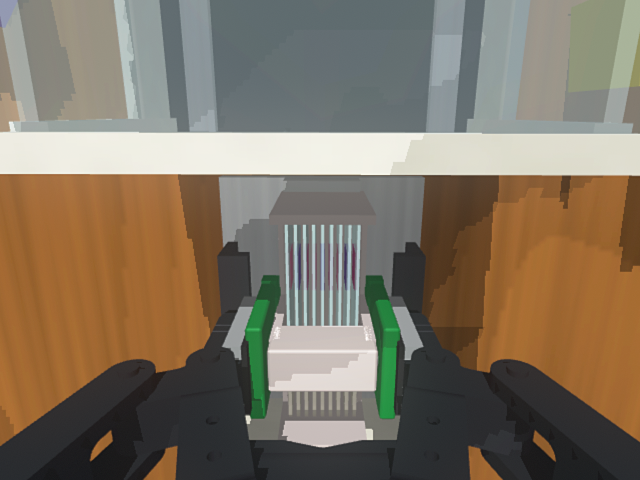

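The pads sit on both green catches, at (258,345) and (385,345), pinched evenly against the bridge. The opening of 41.5 mm means they are fully in. I lift straight up.

>>> send_rows:
  steps:
    - [[0,-0.05,-0.2],0,-1]
    - [[0,-0.05,-0.5],0,-1]
    - [[0,-0.05,-1.0],0,-1]
    - [[0,-0.05,-1.6],0,-1]
    - [[0,-0.05,-2.3],0,-1]
    - [[0,-0.05,-3.1],0,-1]
    - [[0,-0.05,-4.0],0,-1]
    - [[0,-0.05,-5.0],0,-1]

```text
clock: 9.5
eef_pos: [0.5828, -0.0164, 0.109]
tcp_rot: [2.217, 2.226, 0.0]
wrist_force: [-0.5, -0.2, -1.2]
width: 0.0413
grasp_force: 35.7
```

>>> send_rows:
  steps:
    - [[0,0,-1.2],0,-1]
    - [[0,0,-2.6],0,-1]
    - [[0,0,-4.0],0,-1]
    - [[0,0,-5.4],0,-1]
    - [[0,0,-6.8],0,-1]
    - [[0,0,-7.8],0,-1]
    - [[0,0,-8.4],0,-1]
    - [[0,0,-8.5],0,-1]

```text
clock: 10.5
eef_pos: [0.5829, -0.0164, 0.1936]
tcp_rot: [2.217, 2.226, 0.0]
wrist_force: [-1.0, -1.1, -1.4]
width: 0.0411
grasp_force: 35.7
```

>>> send_rows:
  steps:
    - [[0,0,0],0,-1]
    - [[0,0,0],0,-1]
    - [[0,0,0],0,-1]
    - [[0,0,0],0,-1]
    - [[0,0,0],0,-1]
    - [[0,0,0],0,-1]
    - [[0,0,0],0,-1]
    - [[0,0,0],0,-1]

```text
clock: 11.5
eef_pos: [0.5828, -0.0164, 0.1933]
tcp_rot: [2.217, 2.226, 0.0]
wrist_force: [-0.3, -0.9, -1.2]
width: 0.0412
grasp_force: 35.7
```

```bash
python3 - <<'E'
from h import *
s=robot.sense(); print({k:np.round(s[k],3).tolist() for k in("clock","eef_pos","tcp_rot","wrist_force","ft_torque","width","grasp_force")})
a=robot.capture("scene")[100:400,200:500,::-1]; w=robot.capture("wrist")[:,:,::-1]
cv2.imwrite("pics/f.png",np.hstack([cv2.resize(a,(400,400)),cv2.resize(w,(400,300)).copy() if 0 else cv2.copyMakeBorder(cv2.resize(w,(400,300)),0,100,0,0,0)]))
E
```

```text
{'clock': 11.5, 'eef_pos': [0.583, -0.016, 0.193], 'tcp_rot': [2.217, 2.226, 0.0], 'wrist_force': [-0.316, -0.924, -1.218], 'ft_torque': [-0.017, 0.005, 0.012], 'width': 0.041, 'grasp_force': 35.715}
```

View pics/f.png

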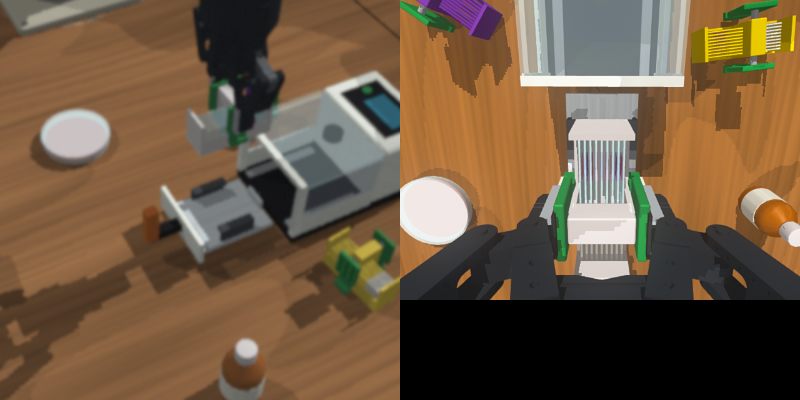

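The cassette hangs level and clear, about 13 cm above the empty carriage. The carriage is still out (knob at (150,225)), and the dish and bottle are undisturbed.

```bash
python3 -c "
from station import robot
print(robot.job_done())"
```

```text
the job is handed in; nothing more can be done
None
```

The job is handed in at about 12 s: the carriage is out at its stop, and the cassette is held level and still about 13 cm above it with both catches pinched; the bystanders were not touched.

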